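# Empty the sorting shaker through its wide mouth

### The job

Two shakers stand upside down, each on its perforated cap in the middle of a catch dish. The one with the orange collar still holds two green balls too big for the holes: unscrew it from its cap (counter-clockwise seen from above) and lift it off, so that both balls pour out of its wide mouth into the dish. Then stand the empty shaker, mouth down, on the bare worktop beside the dish and let go.

Things in the scene. Friction and masses are not known exactly. Their poses are not given: they have to be found in the camera images.
- shaker: Clear shaker with orange collar, upside down. Origin: centre of its mouth (lower end), 8 mm above the worktop on the cap; z up. Collar 80 mm wide to 20 mm height, shoulder to 34, then a round body 56 mm wide to the flat end at 116 mm: grip it 90 mm above the origin, any yaw. Turned 0.7 to 2.2 rad counter-clockwise (light friction, no rise) it is free to lift; clockwise is a stop. 140 g.
- dish: Aluminium catch dish, fixed, 120 mm wide, rim 24 mm high; orange perforated cap fixed in the middle, a cone 60 mm wide, 32 mm high. Origin: centre of underside, on the worktop; z up. Carry the shaker off with its mouth 60 mm or more above the worktop. To its left (+y) the worktop is bare: nothing within 55 mm of the spot x = 0.51 m, y = dish's y + 0.12 m (base frame).
- ball_1_center (a point): Centre of the first green ball, 15 mm wide, 15 g, loose inside the shaker on the cone of the cap; it rolls off into the dish when the shaker is lifted 20 mm or more. The other shaker, with blue collar and cap, holds no balls.
- ball_2_center (a point): Centre of the second green ball, the same as the first.

How it is judged (in metres and radians):
At the end, for the whole second after the job is handed in: The shaker with the orange collar stands upright on its mouth on the worktop (height within -4 to +6 mm, tilt under 0.1 rad), at rest, beside the dish (centres more than 98 mm apart); both green balls lie in the dish (centres within 60 mm of its centre and under 22 mm high) (height (world z) of shaker between -0.004 and 0.006 m and angle between shaker's own z axis and vertical below 0.1 rad and horizontal distance between shaker and dish above 0.098 m and linear speed of shaker below 0.02 m/s and horizontal distance between each of ball_1_center, ball_2_center and dish below 0.06 m and height (world z) of each of ball_1_center, ball_2_center below 0.022 m); the robot touches nothing.
It also fails if it takes over 38 s, if anything falls off the work surface, if the arm or the gripper's body presses on something with over 40 N, if the wrist force passes 120 N, or if a joint passes its speed limit or range.

### The arm

A 6-joint arm with a two-finger parallel gripper is mounted at the origin on a cart in front of the work surface, level with it; the furniture and walls round the work are solid. World frame = base frame: x ahead of the robot, y to its left, z up, the work surface at z = 0. Lengths are in m, angles in degrees, forces in N, time in s.
With the tool pointing down it reaches from about 0.25 to 0.725 m from the base axis. Payload 9.7 kg.
Tool frame: the origin (TCP) lies between the finger pads; the fingertips stand 25 mm ahead of it and the grasp point (between the pads) lies 6 mm ahead of it; z points along the fingers, y is the line along which they close (so a half turn about z gives the same grasp; the last joint's range is limited). The gripper opens to 85 mm and grips with 20 to 120 N. Pads are 22 mm wide; open, the fingers measure 114 mm over their backs; the gripper's body (76 mm by 85 mm) begins 54 mm behind the grasp point. The pads swing forward as they close: fully open they stand 13 mm farther back than shut.
Start: joints at [76.547, 4.979, 10.078, 95.1, 0, 90], TCP at [0.128, 0.535, 0.256] pointing down, gripper open.
Joint ranges: [-179.16, 179.16], [-48.56, 103.87], [-65.8, 70.77], [-126.05, 130.52], [-82.76, 87.17], [-180, 180]. Speed limits (degrees/s): [127.2, 127.2, 147.25, 180, 180, 180].

### API

Orientations are given as [roll, pitch, yaw] about the fixed x, y, z axes, in that order (R = Rz(yaw) Ry(pitch) Rx(roll)).
In Python, from workcell import bot gives the robot as it stands.
- The arm moves only by the tool pendant, called after "Emit:" as name(argument=value, ...), one argument or row to a line, values as JSON. Schema: {"type":"object","properties":{"moves":{"type":"array","items":{"type":"array","items":{"type":"array","items":{"type":"number"},"minItems":5,"maxItems":5},"minItems":1,"maxItems":5},"minItems":1,"maxItems":1},"squeeze":{"type":"number"},"only":{"type":"string"},"quiet":{"type":"boolean"},"lines":{"type":"string"}},"required":["moves"],"additionalProperties":false}. moves is a list that holds a single list of rows (three levels of brackets), with 1 to 5 rows, each of 5 numbers: dx, dy, dz in units of 100 mm, then a turn about the tool's z in units of 10 degrees, then the finger opening in m; each row is the pose to reach, as a shift and turn from the pose commanded when the call began, along the tool's axes at that moment; what a row does not reach only later rows make up. A row lasts 1/12 s, in which the tool goes at most 0.0417 m and 7.16 degrees, less where a joint would pass 70% of its speed; a pose out of reach is approached as far as the arm can. The fingers move at their own pace and stop on an object; squeeze is the grip in N (left out, the last holds). Time passes only in rows, so rows that do not move let the fingers close. The tool returns the time, the measured TCP pose, the force, the opening and the grip force at its end. only (a regular expression) keeps the lines of the reply that match it, lines (a string "A,B") keeps lines A to B, and quiet returns only ok. Input that does not fit is refused with a message, and nothing moves.
- bot.get_obs(): the state, without advancing time (a new reading comes with each control period).
- bot.camera(name): name is "side" or "top" or "wrist"; returns the picture (384x512x3 uint8, blue, green, red); there is no depth.
- bot.camera_info(name): a dict with "mtx" (3x3 intrinsics, pixels), "k1" (the pictures are not rectified: a ray, as slopes to the right and down, at radius r is drawn at 1 + k1 r^2 times it, then the intrinsics apply), "extrinsics" (4x4, takes a point from camera to world coordinates). Camera axes: x right, y down, z forward; pixel columns grow to the right and rows downward; lengths in m; the calibration is good to about 2 mm. A picture is of the moment at which its call begins: read the wrist's pose just before it. camera_info takes no time and is no camera call; for the wrist camera it gives the pose at the moment of the call.
- bot.job_done(): hands the job in; it is judged then, once.
The state is a dict: "time": time; "q": joint angles; "qd": joint speeds; "joint_efforts": joint torques, N m; "ee_pos": TCP position; "tcp_rot": TCP orientation; "wrist_force": force on the tool from outside, world axes, zero at the start; "torque": the same for the moment, N m; "opening": finger opening in m; "grasp_force": force on a finger pad.
Only numpy, scipy, OpenCV 4.12 (cv2) and the standard library are available. Lean on these libraries where they do the work, as an engineer would, in place of code of your own. Each camera call takes 0.05 s, during which the arm holds its last target. There are 200 camera calls.

## Working session

There is one attempt and no reset: what is moved stays moved. The work goes in short steps, Python scripts to look and compute and a tool call to move; the robot and the scene stay as the last step left them, time stands still between calls to the robot, and variables do not carry over. Pictures are saved under pics/ and viewed, at most 10 in all, crops included, and the job is handed in when it is done.

```bash
ls; mkdir -p pics; python3 - <<'E'
from workcell import bot
import cv2,numpy as np
o=bot.get_obs();print(o['time'],o['ee_pos'],o['tcp_rot'])
a=bot.camera('top');b=bot.camera('side')
cv2.imwrite('pics/top.png',a);cv2.imwrite('pics/side.png',b)
for n in('top','side'):
    i=bot.camera_info(n);print(np.round(i['mtx'],1),i['k1'],np.round(i['extrinsics'],3))
E
```

```text
pics
workcell.py
0.0 [0.12789988 0.53472015 0.25557642] [-1.79923739e+02 -1.47820960e-04  1.66548282e+02]
[[439.9   0.  250.8]
 [  0.  439.9 191.7]
 [  0.    0.    1. ]] -0.12221525484938307 [[-0.093 -0.975  0.201  0.343]
 [-0.996  0.092 -0.017  0.353]
 [-0.002 -0.202 -0.979  0.88 ]
 [ 0.     0.     0.     1.   ]]
[[429.4   0.  257.2]
 [  0.  429.4 190.4]
 [  0.    0.    1. ]] 0.016842547741270208 [[ 0.079  0.425 -0.902  1.267]
 [ 0.997 -0.028  0.074  0.302]
 [ 0.006 -0.905 -0.426  0.418]
 [ 0.     0.     0.     1.   ]]
```
View pics/top.png

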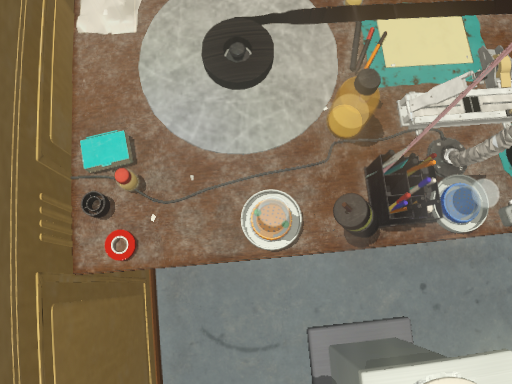

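View pics/side.png

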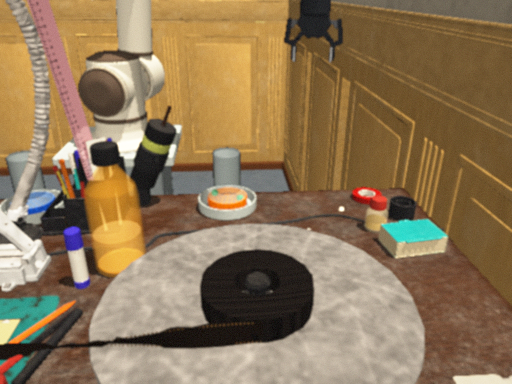

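The top view shows the orange-collar shaker in its dish at about (271,220), and the blue one at (462,203). In the side view the orange one's dish is at (227,203) and its clear body at (227,165). A dark bottle stands beside it on the −y side.

```bash
cat >h.py <<'E'
import cv2,numpy as np
from workcell import bot
def ray(n,p,inf=None):
    i=inf or bot.camera_info(n);K=i['mtx'];d=np.array([(p[0]-K[0,2])/K[0,0],(p[1]-K[1,2])/K[1,1]]);u=d.copy()
    for _ in range(20):u=d/(1+i['k1']*(u@u))
    E=np.array(i['extrinsics']);return E[:3,3],E[:3,:3]@np.array([u[0],u[1],1])
def plane(n,p,z):
    o,d=ray(n,p);return o+d*(z-o[2])/d[2]
E
python3 - <<'E'
from h import *
for n,(x0,y0,x1,y1) in dict(top=(225,175,318,262),side=(185,140,270,228)).items():
    im=cv2.imread(f'pics/{n}.png');c=im[y0:y1,x0:x1]
    cv2.imwrite(f'pics/{n}_c.png',cv2.resize(c,None,fx=6,fy=6,interpolation=cv2.INTER_CUBIC))
    hsv=cv2.cvtColor(c,cv2.COLOR_BGR2HSV)
    for nm,lo,hi,z in(('orange',(3,130,120),(18,255,255),.02),('white',(0,0,150),(180,60,255),.024)):
        m=cv2.inRange(hsv,lo,hi);k,l,s,ce=cv2.connectedComponentsWithStats(m)
        j=1+s[1:,4].argmax();pts=np.argwhere(l==j)[:,::-1].astype(np.int32)
        h=cv2.convexHull(pts);e=cv2.fitEllipse(h)
        p=(e[0][0]+x0,e[0][1]+y0);print(n,nm,np.round(p,1),np.round(e[1],1),s[j],plane(n,p,z).round(4))
E
python3 -c "
import cv2,numpy as np
a=cv2.imread('pics/top_c.png');b=cv2.imread('pics/side_c.png')
h=max(len(a),len(b));f=lambda i:cv2.copyMakeBorder(i,0,h-len(i),0,0,0)
c=np.hstack([f(a),f(b)]);cv2.imwrite('pics/crops.png',cv2.resize(c,(800,int(800*c.shape[0]/c.shape[1]))))"
```

```text
top orange [270.  224.1] [13.7 22.9] [33 46 24 11 80] [0.4513 0.3073 0.02  ]
top white [270.6 218.9] [60.5 61.1] [  16   14   61   61 1725] [0.4609 0.3053 0.024 ]
side orange [216.3 151.6] [ 24.9 232.1] [   0    0   85   25 1290] [0.1725 0.2815 0.02  ]
side white [227.3 201.3] [36.1 60.4] [ 13  43  59  37 777] [0.4803 0.3059 0.024 ]
```

View pics/crops.png

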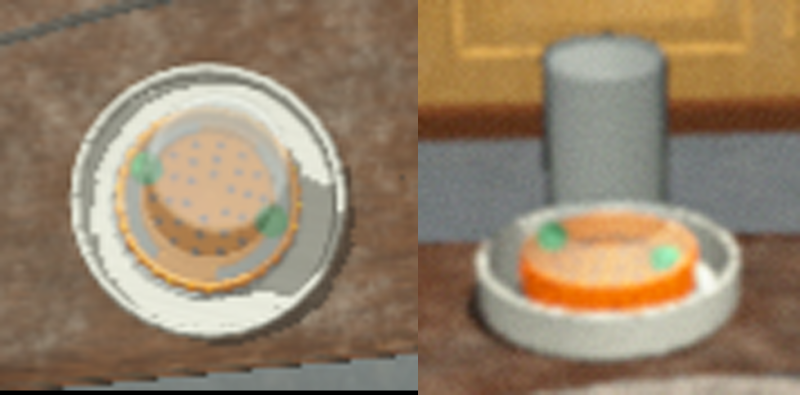

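```bash
cat >>h.py <<'E'
from scipy.spatial.transform import Rotation as R
def go(x,y,z):
    o=bot.get_obs();M=R.from_euler('xyz',o['tcp_rot'],degrees=True).as_matrix()
    print('t',round(o['time'],2),'pos',np.round(o['ee_pos'],4),'rot',np.round(o['tcp_rot'],2),'q',np.round(o['q'],1),'F',np.round(o['wrist_force'],1),'op',round(o['opening'],4),'gf',o['grasp_force'])
    print('shift',(M.T@(np.array([x,y,z])-o['ee_pos'])).round(4))
E
python3 - <<'E'
from h import *
print(plane('side',(227.3,198.3),.024),plane('side',(226.6,153.4),.124),plane('top',(275.5,208.4),.124),plane('top',(353,212),.15))
go(.461,.305,.256)
E
```

```text
[0.46654283 0.30622069 0.024     ] [0.46984887 0.30714396 0.124     ] [0.46466737 0.30056765 0.124     ] [0.44188034 0.17249759 0.15      ]
t 0.1 pos [0.1279 0.5347 0.2556] rot [-179.93   -0.    166.55] q [76.5  5.  10.  95.1  0.  90. ] F [-0.2  0.1  0.3] op 0.0853 gf 0.0
shift [-3.774e-01 -1.459e-01 -2.000e-04]
```

Move 10 rows+: split into 3 calls.

The manual's scale: shifts go in units of 100 mm and turns go in units of 10 degrees. Converting my numbers, -0.19 m is -1.9, -0.152 m is -1.52.

Emit:
pendant(
  moves=[
    [[-0.38, -0.147, 0, 0, 0.085], [-0.76, -0.294, 0, 0, 0.085], [-1.14, -0.441, 0, 0, 0.085], [-1.52, -0.588, 0, 0, 0.085], [-1.9, -0.735, 0, 0, 0.085]],
  ],
)

```text
time: 0.52
ee_pos: [0.2967, 0.4178, 0.256]
tcp_rot: [-180.0, -0.0, 166.6]
wrist_force: [-0.0, -0.5, -0.2]
opening: 0.0851
grasp_force: 0.0
```

Emit:
pendant(
  moves=[
    [[-0.38, -0.147, 0, 0, 0.085], [-0.76, -0.294, 0, 0, 0.085], [-1.14, -0.441, 0, 0, 0.085], [-1.52, -0.588, 0, 0, 0.085], [-1.87, -0.724, 0, 0, 0.085]],
  ],
)

```text
time: 0.93
ee_pos: [0.4622, 0.3035, 0.256]
tcp_rot: [-180.0, -0.0, 166.5]
wrist_force: [-0.2, 1.7, 0.0]
opening: 0.0847
grasp_force: 0.0
```

Emit:
pendant(
  moves=[
    [[0, 0, 0, 0, 0.085], [0, 0, 0, 0, 0.085], [0, 0, 0, 0, 0.085]],
  ],
)

```text
time: 1.18
ee_pos: [0.4605, 0.3052, 0.2559]
tcp_rot: [-180.0, -0.0, 166.5]
wrist_force: [-1.1, -0.4, 0.3]
opening: 0.0851
grasp_force: 0.0
```

```bash
python3 - <<'E'
from h import *
go(.462,.305,.256)
i=bot.camera_info('wrist');im=bot.camera('wrist');cv2.imwrite('pics/w1.png',im)
print(i['mtx'].tolist(),i['k1'],np.round(i['extrinsics'],4).tolist())
E
```

```text
t 1.18 pos [0.4605 0.3052 0.2559] rot [-1.7997e+02 -5.0000e-02  1.6650e+02] q [33.5  5.4 10.4 95.1  0.  47. ] F [-1.1 -0.4  0.3] op 0.0851 gf 0.0
shift [-0.0015  0.0002 -0.0001]
[[327.4290386756312, 0.0, 249.8079993930734], [0.0, 327.4290386756312, 192.37583173111756], [0.0, 0.0, 1.0]] -0.016707884423728808 [[0.2344, 0.9289, 0.2867, 0.3876], [0.9721, -0.2237, -0.0699, 0.3225], [-0.0008, 0.2951, -0.9555, 0.3735], [0.0, 0.0, 0.0, 1.0]]
```

View pics/w1.png

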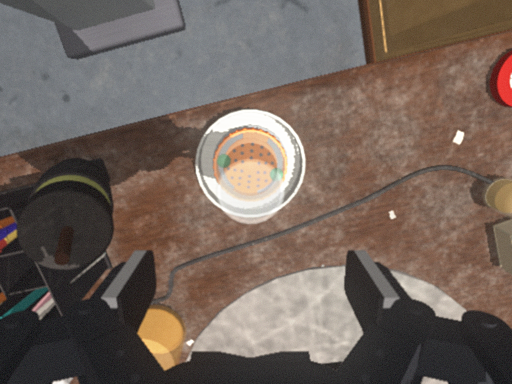

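The wrist view shows the dish rim centred near (250,163), with two green balls through the clear body at (223,160) and (277,174). The dark bottle at (65,215) is clear of the fingers.

```bash
python3 - <<'E'
from h import *
im=cv2.imread('pics/w1.png');hsv=cv2.cvtColor(im,cv2.COLOR_BGR2HSV)
c=np.zeros(im.shape[:2],np.uint8);c[100:230,185:315]=255
m=cv2.inRange(hsv,(0,0,165),(180,60,255))&c
k,l,s,ce=cv2.connectedComponentsWithStats(m);j=1+s[1:,4].argmax();print(s[j])
pts=np.argwhere(l==j)[:,::-1].astype(np.int32);h=cv2.convexHull(pts);e=cv2.fitEllipse(h);print(e,plane('wrist',e[0],.024))
# extreme points as rim
for p in ((196,162),(305,162),(249,110)):print(p,plane('wrist',p,.024))
m=cv2.inRange(hsv,(3,110,150),(18,255,255))&c;
p=np.argwhere(m)[:,::-1];print(p.min(0),p.max(0),plane('wrist',(p.min(0)+p.max(0))/2,.02))
for p in ((32,215),(112,215),(65,250)):print(plane('wrist',p,.15))
E
```

```text
[ 195  109  111  115 5723]
((250.1362762451172, 164.88858032226562), (109.06997680664062, 113.58037567138672), 5.906632900238037) [0.46181894 0.30513025 0.024     ]
(196, 162) [0.44496444 0.24862704 0.024     ]
(305, 162) [0.47259352 0.3638939  0.024     ]
(249, 110) [0.40497209 0.3175327  0.024     ]
[213 128] [282 178] [0.44913676 0.3052134  0.02      ]
[0.43392132 0.14649073 0.15      ]
[0.44769016 0.2043032  0.15      ]
[0.46621899 0.15907993 0.15      ]
```

Emit:
pendant(
  moves=[
    [[-0.015, 0, 0.3, 0, 0.085], [-0.015, 0, 0.6, 0, 0.085], [-0.015, 0, 0.9, 0, 0.085], [-0.015, 0, 1.2, 0, 0.085], [-0.015, 0, 1.4, 0, 0.085]],
  ],
)

```text
time: 1.65
ee_pos: [0.4601, 0.3056, 0.1135]
tcp_rot: [-179.9, -0.1, 166.7]
wrist_force: [-0.5, 0.1, -0.0]
opening: 0.0851
grasp_force: 0.0
```

Emit:
pendant(
  moves=[
    [[0, 0, 0.12, 0, 0.085], [0, 0, 0.12, 0, 0.085], [0, 0, 0.12, 0, 0.085]],
  ],
)

```text
time: 1.9
ee_pos: [0.4616, 0.3056, 0.1049]
tcp_rot: [180.0, 0.0, 166.6]
wrist_force: [1.0, -0.5, -1.0]
opening: 0.0849
grasp_force: 0.0
```

Emit:
pendant(
  moves=[
    [[0, 0, 0, 0, 0.05], [0, 0, 0, 0, 0.05], [0, 0, 0, 0, 0.05], [0, 0, 0, 0, 0.05], [0, 0, 0, 0, 0.05]],
  ],
  squeeze=40,
)

```text
time: 2.32
ee_pos: [0.4628, 0.3055, 0.1068]
tcp_rot: [179.9, 0.1, 166.5]
wrist_force: [-2.2, -0.6, 8.9]
opening: 0.0616
grasp_force: 42.5
```

Emit:
pendant(
  moves=[
    [[0, 0, 0, 0, 0.05], [0, 0, 0, 0, 0.05], [0, 0, 0, 0, 0.05], [0, 0, 0, 0, 0.05], [0, 0, 0, 0, 0.05]],
  ],
  squeeze=40,
)

```text
time: 2.73
ee_pos: [0.4628, 0.3055, 0.1068]
tcp_rot: [179.9, 0.1, 166.5]
wrist_force: [-2.3, -2.7, 8.2]
opening: 0.0618
grasp_force: 42.5
```

```bash
python3 -c "
from h import *
go(.462,.305,.104)"
```

```text
t 2.73 pos [0.4628 0.3055 0.1068] rot [1.7985e+02 1.2000e-01 1.6654e+02] q [33.4  5.1 -6.3 78.4  0.  46.9] F [-2.3 -2.7  8.2] op 0.0618 gf 42.50688879081281
shift [ 0.0007 -0.0007  0.0028]
```

```bash
python3 - <<'E'
from h import *
im=bot.camera('side');cv2.imwrite('pics/s2.png',cv2.resize(im[90:230,150:310],None,fx=5,fy=4,interpolation=cv2.INTER_CUBIC)[:, :])
E
```

```text
(no output)
```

View pics/s2.png

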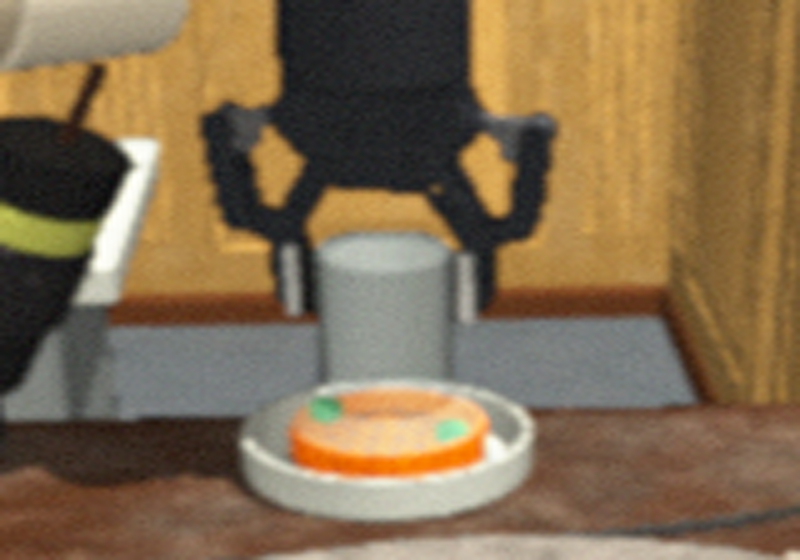

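The side view shows both pads on the clear body, straddling it evenly, with the dish and the two balls undisturbed. Next I'll unscrew it counter-clockwise.

Converted, -12 degrees is -1.2.

Emit:
pendant(
  moves=[
    [[0, 0, 0, -0.6, 0.05], [0, 0, 0, -1.2, 0.05], [0, 0, 0, -1.8, 0.05], [0, 0, 0, -2.4, 0.05], [0, 0, 0, -3, 0.05]],
  ],
  squeeze=60,
)

```text
time: 3.2
ee_pos: [0.4634, 0.306, 0.1071]
tcp_rot: [179.9, 0.3, -163.2]
wrist_force: [0.9, 1.6, 6.3]
opening: 0.0608
grasp_force: 63.3
```

```bash
python3 -c "
from h import *
go(.462,.305,.104)"
```

```text
t 3.2 pos [0.4634 0.306  0.1071] rot [ 179.88    0.27 -163.17] q [33.4  5.1 -6.3 78.3  0.  16.6] F [0.9 1.6 6.3] op 0.0608 gf 63.29196764709195
shift [ 0.0017 -0.0005  0.003 ]
```

Converted, -30 degrees is -3.

Emit:
pendant(
  moves=[
    [[0, 0, 0, -0.6, 0.05], [0, 0, 0, -1.2, 0.05], [0, 0, 0, -1.8, 0.05], [0, 0, 0, -2.4, 0.05], [0, 0, 0, -3, 0.05]],
  ],
)

```text
time: 3.62
ee_pos: [0.4631, 0.306, 0.1071]
tcp_rot: [-180.0, 0.3, -133.2]
wrist_force: [-0.3, 0.2, 7.7]
opening: 0.0609
grasp_force: 63.5
```

Emit:
pendant(
  moves=[
    [[0, 0, 0, -0.6, 0.05], [0, 0, 0, -1.2, 0.05], [0, 0, 0, -1.8, 0.05], [0, 0, 0, -2.2, 0.05], [0, 0, 0, -2.2, 0.05]],
  ],
)

```text
time: 4.03
ee_pos: [0.463, 0.3059, 0.1071]
tcp_rot: [-179.9, 0.2, -111.2]
wrist_force: [-0.7, 0.9, 9.1]
opening: 0.061
grasp_force: 63.4
```

Emit:
pendant(
  moves=[
    [[0, 0, -0.03, 0, 0.05], [0, 0, -0.06, 0, 0.05], [0, 0, -0.1, 0, 0.05], [0, 0, -0.14, 0, 0.05], [0, 0, -0.14, 0, 0.05]],
  ],
)

```text
time: 4.45
ee_pos: [0.4625, 0.3051, 0.1194]
tcp_rot: [-180.0, 0.1, -111.5]
wrist_force: [-0.1, -0.6, -0.6]
opening: 0.0607
grasp_force: 64.1
```

```bash
python3 -c "
from h import *
go(.462,.305,.17)"
```

```text
t 4.45 pos [0.4625 0.3051 0.1194] rot [-1.7996e+02  5.0000e-02 -1.1146e+02] q [ 33.4   5.   -5.1  79.9  -0.  -35.1] F [-0.1 -0.6 -0.6] op 0.0607 gf 64.11315687932074
shift [ 0.0003  0.0004 -0.0506]
```

Converted, -0.015 m is -0.15, -0.012 m is -0.12.

Emit:
pendant(
  moves=[
    [[0, 0, -0.03, 0, 0.05], [0, 0, -0.06, 0, 0.05], [0, 0, -0.09, 0, 0.05], [0, 0, -0.12, 0, 0.05], [0, 0, -0.15, 0, 0.05]],
  ],
)

```text
time: 4.87
ee_pos: [0.4621, 0.305, 0.1336]
tcp_rot: [-180.0, 0.0, -111.5]
wrist_force: [0.5, -0.8, -1.7]
opening: 0.0607
grasp_force: 64.1
```

Emit:
pendant(
  moves=[
    [[0, 0, -0.03, 0, 0.05], [0, 0, -0.06, 0, 0.05], [0, 0, -0.09, 0, 0.05], [0, 0, -0.12, 0, 0.05], [0, 0, -0.15, 0, 0.05]],
  ],
)

```text
time: 5.28
ee_pos: [0.4621, 0.305, 0.1486]
tcp_rot: [-180.0, -0.0, -111.5]
wrist_force: [0.0, -0.3, -1.3]
opening: 0.0611
grasp_force: 64.1
```

Emit:
pendant(
  moves=[
    [[0, 0, -0.08, 0, 0.05], [0, 0, -0.16, 0, 0.05], [0, 0, -0.24, 0, 0.05], [0, 0, -0.3, 0, 0.05], [0, 0, -0.3, 0, 0.05]],
  ],
)

```text
time: 5.7
ee_pos: [0.4626, 0.3053, 0.1802]
tcp_rot: [-179.9, 0.1, -111.5]
wrist_force: [-0.1, 0.0, -1.2]
opening: 0.0611
grasp_force: 64.2
```

Emit:
pendant(
  moves=[
    [[0, 0, 0, 0, 0.05], [0, 0, 0, 0, 0.05], [0, 0, 0, 0, 0.05], [0, 0, 0, 0, 0.05], [0, 0, 0, 0, 0.05]],
  ],
)

```text
time: 6.12
ee_pos: [0.462, 0.3049, 0.1779]
tcp_rot: [180.0, -0.0, -111.5]
wrist_force: [0.1, -0.1, -1.2]
opening: 0.061
grasp_force: 64.2
```

```bash
python3 - <<'E'
from h import *
go(.51,.425,.18)
im=bot.camera('side');cv2.imwrite('pics/s3.png',cv2.resize(im[80:230,150:310],None,fx=5,fy=4,interpolation=cv2.INTER_CUBIC))
E
```

```text
t 6.12 pos [0.462  0.3049 0.1779] rot [ 1.7998e+02 -3.0000e-02 -1.1145e+02] q [ 33.4   4.6   1.   86.4  -0.  -35.1] F [ 0.1 -0.1 -1.2] op 0.061 gf 64.19446960935602
shift [-0.1294 -0.0007 -0.0021]
```

View pics/s3.png

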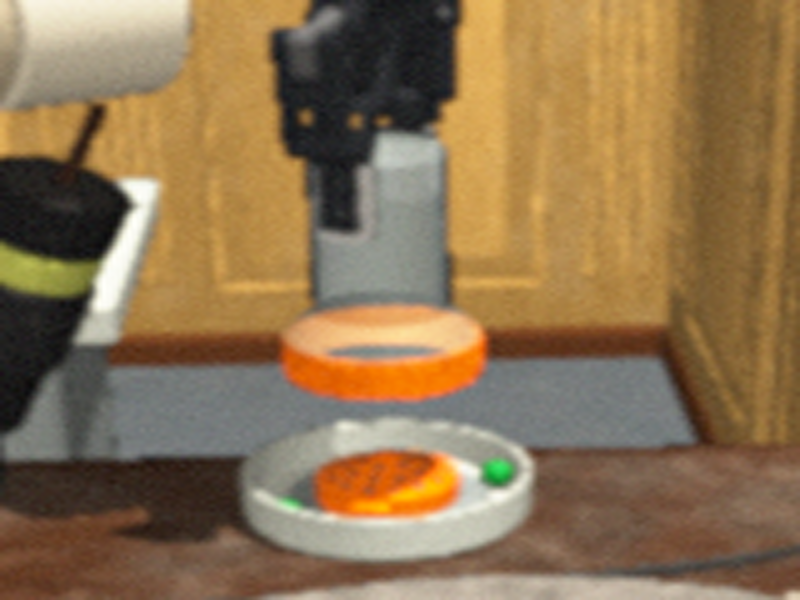

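The side view shows the shaker raised clear of the cap, with one ball at the right of the dish (498,472) and one at its left (290,503). I'll carry it over to the bare spot.

Converted, -0.115 m is -1.15, -0.095 m is -0.95.

Emit:
pendant(
  moves=[
    [[-0.2, 0, 0, 0, 0.05], [-0.45, 0, 0, 0, 0.05], [-0.7, 0, 0, 0, 0.05], [-0.95, 0, 0, 0, 0.05], [-1.15, 0, 0, 0, 0.05]],
  ],
)

```text
time: 6.58
ee_pos: [0.5046, 0.4135, 0.1779]
tcp_rot: [180.0, 0.0, -111.4]
wrist_force: [1.1, -0.3, -1.7]
opening: 0.061
grasp_force: 64.3
```

Emit:
pendant(
  moves=[
    [[-0.144, -0.005, 0, 0, 0.05], [-0.144, -0.005, 0, 0, 0.05], [-0.144, -0.005, 0, 0, 0.05], [-0.144, -0.005, 0, 0, 0.05]],
  ],
)

```text
time: 6.92
ee_pos: [0.5097, 0.4247, 0.178]
tcp_rot: [180.0, -0.0, -111.5]
wrist_force: [0.3, 0.6, -0.9]
opening: 0.0612
grasp_force: 64.3
```

Emit:
pendant(
  moves=[
    [[0, 0, 0.15, 0, 0.05], [0, 0, 0.3, 0, 0.05], [0, 0, 0.45, 0, 0.05], [0, 0, 0.6, 0, 0.05], [0, 0, 0.68, 0, 0.05]],
  ],
)

```text
time: 7.33
ee_pos: [0.5093, 0.4239, 0.1088]
tcp_rot: [180.0, -0.1, -111.5]
wrist_force: [-0.5, -0.2, -1.3]
opening: 0.061
grasp_force: 64.3
```

Emit:
pendant(
  moves=[
    [[0, 0, 0, 0, 0.05], [0, 0, 0, 0, 0.05], [0, 0, 0.03, 0, 0.05], [0, 0, 0.03, 0, 0.05]],
  ],
)

```text
time: 7.67
ee_pos: [0.5102, 0.4253, 0.1081]
tcp_rot: [-180.0, 0.1, -111.5]
wrist_force: [-0.2, -0.2, -1.7]
opening: 0.0613
grasp_force: 64.4
```

```bash
python3 -c "
from h import *
go(.51,.425,.0991)"
```

```text
t 7.67 pos [0.5102 0.4253 0.1081] rot [-1.7996e+02  6.0000e-02 -1.1146e+02] q [ 39.8  20.2  11.7  81.3  -0.  -28.7] F [-0.2 -0.2 -1.7] op 0.0613 gf 64.35688374331221
shift [0.0004 0.0001 0.009 ]
```

Converted, 0.008 m is 0.08, 0.006 m is 0.06.

Emit:
pendant(
  moves=[
    [[0, 0, 0.03, 0, 0.05], [0, 0, 0.06, 0, 0.05], [0, 0, 0.08, 0, 0.05], [0, 0, 0.08, 0, 0.05]],
  ],
)

```text
time: 8.0
ee_pos: [0.51, 0.4253, 0.0993]
tcp_rot: [-180.0, 0.0, -111.5]
wrist_force: [0.2, -0.2, -1.2]
opening: 0.061
grasp_force: 64.4
```

Emit:
pendant(
  moves=[
    [[0, 0, 0.01, 0, 0.05], [0, 0, 0.01, 0, 0.05], [0, 0, 0.01, 0, 0.05]],
  ],
)

```text
time: 8.25
ee_pos: [0.5101, 0.4254, 0.0993]
tcp_rot: [-180.0, 0.1, -111.5]
wrist_force: [-0.7, -0.6, 4.5]
opening: 0.061
grasp_force: 65.2
```

Emit:
pendant(
  moves=[
    [[0, 0, 0.01, 0, 0.05], [0, 0, 0.01, 0, 0.05], [0, 0, 0.01, 0, 0.05]],
  ],
)

```text
time: 8.5
ee_pos: [0.5101, 0.4254, 0.0992]
tcp_rot: [-180.0, 0.1, -111.5]
wrist_force: [-1.6, -3.2, 10.8]
opening: 0.061
grasp_force: 66.0
```

Contact was made at the expected height, 0.099 m, so I'll release and go up.

Converted, -0.001 m is -0.01.

Emit:
pendant(
  moves=[
    [[0, 0, -0.01, 0, 0.065], [0, 0, -0.01, 0, 0.07], [0, 0, -0.01, 0, 0.085], [0, 0, -0.01, 0, 0.085], [0, 0, -0.01, 0, 0.085]],
  ],
)

```text
time: 8.92
ee_pos: [0.5098, 0.4252, 0.0979]
tcp_rot: [180.0, -0.0, -111.5]
wrist_force: [-0.3, -0.3, 0.4]
opening: 0.0851
grasp_force: 0.0
```

Emit:
pendant(
  moves=[
    [[0, 0, 0, 0, 0.085], [0, 0, 0, 0, 0.085], [0, 0, 0, 0, 0.085]],
  ],
)

```text
time: 9.17
ee_pos: [0.5099, 0.4252, 0.0982]
tcp_rot: [180.0, -0.0, -111.5]
wrist_force: [0.3, -0.1, -0.6]
opening: 0.0852
grasp_force: 0.0
```

Emit:
pendant(
  moves=[
    [[0, 0, -0.15, 0, 0.085], [0, 0, -0.4, 0, 0.085], [0, 0, -0.7, 0, 0.085], [0, 0, -1, 0, 0.085], [0, 0, -1.3, 0, 0.085]],
  ],
)

```text
time: 9.58
ee_pos: [0.5097, 0.425, 0.2297]
tcp_rot: [180.0, -0.0, -111.5]
wrist_force: [0.4, 1.7, -0.7]
opening: 0.0848
grasp_force: 0.0
```

Emit:
pendant(
  moves=[
    [[0, 0, 0, 0, 0.085], [0, 0, 0, 0, 0.085], [0, 0, 0, 0, 0.085], [0, 0, 0, 0, 0.085], [0, 0, 0, 0, 0.085]],
  ],
)

```text
time: 10.0
ee_pos: [0.5096, 0.4249, 0.2267]
tcp_rot: [179.9, -0.1, -111.5]
wrist_force: [1.0, -0.7, -0.2]
opening: 0.0847
grasp_force: 0.0
```

```bash
python3 - <<'E'
from h import *
a=bot.camera('side')[90:240,170:350];b=bot.camera('top')[130:280,180:330]
cv2.imwrite('pics/end.png',cv2.resize(np.hstack([a,b]),(792,360),interpolation=cv2.INTER_CUBIC))
E
```

```text
(no output)
```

View pics/end.png

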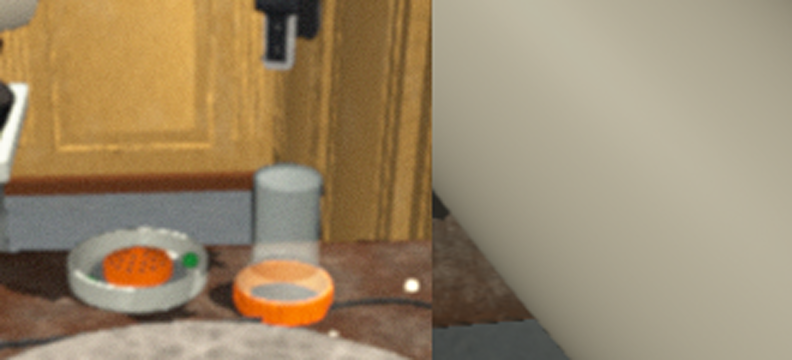

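The side view shows the shaker upright beside the dish and one ball at the dish's right (190,260). The other ball may be hidden by the near wall, so I'll check with the wrist camera.

```bash
python3 - <<'E'
from h import *
for n in('wrist','side'):
    im=bot.camera(n);hsv=cv2.cvtColor(im,cv2.COLOR_BGR2HSV)
    if n=='wrist':cv2.imwrite('pics/w2.png',im)
    m=cv2.inRange(hsv,(50,90,50),(82,255,255));k,l,s,ce=cv2.connectedComponentsWithStats(m)
    for j in range(1,k):
        if s[j,4]>4:
            p=plane(n,ce[j],.0105);print(n,ce[j].round(),s[j,4],p.round(3),np.hypot(p[0]-.462,p[1]-.305).round(3))
E
```

```text
wrist [206.   1.] 32 [0.491 0.266 0.011] 0.048
wrist [282.  74.] 149 [0.448 0.351 0.011] 0.048
side [249. 198.] 29 [0.44  0.352 0.011] 0.052
side [ 37. 301.] 51 [0.752 0.029 0.011] 0.4
side [ 22. 299.] 5 [0.746 0.006 0.011] 0.412
side [ 25. 317.] 20 [0.786 0.027 0.011] 0.427
side [  9. 318.] 7 [0.786 0.006 0.011] 0.441
side [ 28. 339.] 5 [0.827 0.047 0.011] 0.447
side [ 26. 362.] 8 [0.866 0.059 0.011] 0.473
side [  8. 373.] 20 [0.881 0.046 0.011] 0.493
```

View pics/w2.png

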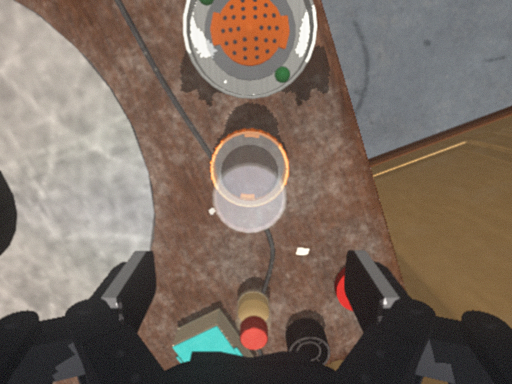

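The wrist view shows both balls in the dish, at (206,1) and (282,74), each about 48 mm from its centre. The shaker stands empty and upright at (250,168).

```bash
python3 -c "
from workcell import bot
print(bot.job_done())"
```

```text
the job is handed in; nothing more can be done
None
```

The job is handed in (no verdict was returned): the orange-collar shaker is unscrewed and stands empty, mouth down, on the worktop about 0.13 m from the dish; both green balls lie in the dish, and the gripper is clear, at about 10 s on the robot's clock.

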